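# Measure a loom weight on the sliding gauge

### The job

Lift the dark grey loom weight out of the finds tray, reaching in at a slant under the bench light without touching the light or disturbing the other finds. Stand it upright on the wooden measuring gauge between the two jaws, setting it down rather than dropping it. Then slide the blue jaw gently shut until the weight is against the fixed jaw and the red band on the sprung plunger is pushed more than half way in, and let go of everything.

Things in the scene. Friction and masses are not known exactly. Their poses are not given: they have to be found in the camera images.
- dark_weight: The loom weight to measure: dark grey fired clay, an upright cylinder, diameter 44 mm, height 60 mm, about 0.17 kg. Origin at the centre of its underside, z up its axis. It stands in the tray in one of three places 100 mm apart along the tray's y, on the line x = -20 mm of the tray (each about 5 mm either way).
- tray: Cardboard finds tray, fixed, 220 mm (x) by 360 mm (y), walls 45 mm high and 5 mm thick, floor 5 mm thick. Origin at the centre of its underside, z up; its -x side faces the robot.
- lamp: White bench light, fixed with the tray: same origin and axes as the tray. Its flat head, 110 mm (x) by 360 mm (y), 188 to 212 mm above the table, covers the tray from x = -8 to +102 mm in the tray's frame; a gripper pointing straight down on a weight would hit it. The -x side is open. Two posts behind the tray at x = +128, y = -130 and +130 mm.
- red_weight: A bystander in the tray: reddish conical loom weight, 50 mm across the foot, 28 mm at the top, 58 mm high. Origin at the centre of its underside.
- buff_weight: A bystander in the tray: pale buff round squat weight, 50 mm across, 38 mm high. Origin at the centre of its underside.
- sherd_a: A bystander: reddish flat sherd about 50 mm, 8 mm thick, in the back of the tray under the light.
- sherd_b: A bystander: buff flat sherd about 45 mm, 8 mm thick, in the back of the tray under the light.
- juglet: A bystander on the table beyond the work: terracotta juglet 76 mm across, 110 mm high. Origin at the centre of its underside.
- gauge: Measuring gauge, fixed: wooden board 240 mm (x, the sliding direction) by 100 mm (y), 12 mm thick. Origin at the centre of its underside, z up. On its -x end, nearest the robot, stands the fixed aluminium jaw: 25 mm thick (x from -120 to -95 mm), 50 mm wide, top 47 mm above the table; its face looks to +x. The blue sliding jaw rides on the board on the +x side.
- gauge_face (a point): Foot of the fixed jaw's face: middle of its width, at the level of the board's upper surface (12 mm above the table). Axes as the gauge's: x points from the fixed jaw towards the sliding jaw, z up. The weight stands at +x from here.
- jaw (a joint): Position of the blue sliding jaw, m: gap between the fixed face and the plunger's face while the plunger is fully out; 0 is shut, up to 0.13 open. It drags with about 7 N and stays where it is left. Its block is 40 mm long (x), 60 mm wide, top 57 mm above the table.
- jaw_handle (a point): Grip point of the sliding jaw, in the middle of its black square handle post, 20 mm by 20 mm with sides along the gauge's x and y, which rises from the jaw's block (57 mm above the table) to 106 mm above the table. This point lies 90 mm above the table, 16 mm below the post's top. Axes as the gauge's.
- plunger (a joint): How far the sprung plunger (aluminium face plate 8 mm thick, 46 mm wide, top 48 mm above the table, on a red stem) is pushed into the sliding jaw, m: 0 fully out (10 mm of red stem shows as a band between plate and block), 0.010 fully in (no red shows). Spring 500 N/m, so 5 N when fully in; less than the jaw's drag, so it stays pressed when the jaw is let go.
Not all that is in view belongs to the job. What is shaped like the dark_weight but green or yellow is not meant.

How it is judged:
On the way, in this order (a step that is already met when the one before it is completed fails the run):
1. the dark weight is held in the fingers with its underside over 60 mm above the table, clear of the tray's walls (height (world z) of dark_weight above 0.06 m and contact force between dark_weight and the fingers above 1 N), for 0.1 s.
2. the dark weight is lowered in the fingers on to the gauge's board between the jaws (underside within 6 mm of the board) (height (world z) of dark_weight below 0.018 m and contact force between dark_weight and the fingers above 0.5 N and x of dark_weight in the frame of gauge_face between 0.015 and 0.11 m and y of dark_weight in the frame of gauge_face between -0.035 and 0.035 m), for 0.04 s.
At the end, for the whole second after the job is handed in: The dark weight stands upright (within 0.1 rad) and at rest on the gauge's board, against the fixed jaw (gap under 3 mm) and within 25 mm of the middle of its width, and the plunger, pressing on it, stays pushed in more than 5 of its 10 mm with the robot let go (x of dark_weight in the frame of gauge_face between 0.018 and 0.025 m and y of dark_weight in the frame of gauge_face between -0.025 and 0.025 m and z of dark_weight in the frame of gauge_face between -0.003 and 0.003 m and angle between dark_weight's own z axis and vertical below 0.1 rad and value of joint plunger above 0.005 m and linear speed of dark_weight below 0.01 m/s); the robot touches nothing.
It fails at once if the bench light is touched (more than 2 N) (contact force between lamp and anything else above 2 N).
It fails at once if another find is disturbed (moved over 25 mm) (distance of any of red_weight, buff_weight, sherd_a, sherd_b, juglet from where it was at the start of the episode above 0.025 m).
It fails at once if the weight is pressed hard against the gauge (over 60 N) (contact force between dark_weight and gauge above 60 N).
It also fails if it takes over 58 s, if anything falls off the work surface, if the arm or the gripper's body presses on something with over 40 N, if the wrist force passes 120 N, or if a joint passes its speed limit or range.

### The arm

A 6-joint arm with a two-finger parallel gripper is mounted at the origin on the work surface. World frame = base frame: x ahead of the robot, y to its left, z up, the work surface at z = 0. Lengths are in m, angles in rad, forces in N, time in s.
With the tool pointing down it reaches from about 0.225 to 0.875 m from the base axis. Payload 3.4 kg.
Tool frame: the origin (TCP) lies at the very end of the fingers, on their centre line; the grasp point (between the pads) lies 19 mm behind it (manip.tcp_to_grasp is the distance from the TCP to the grasp point, in m); z points along the fingers, y is the line along which they close (so a half turn about z gives the same grasp; the last joint's range is limited). The gripper opens to 85 mm and grips with 20 to 120 N. Pads are 22 mm wide; open, the fingers measure 114 mm over their backs; the gripper's body (76 mm by 85 mm) begins 54 mm behind the grasp point. The pads swing forward as they close: fully open they stand 13 mm farther back than shut.
Start: joints at [-1.454, 0.276, 1.505, -0, 1.361, -0.121], TCP at [0.135, -0.559, 0.231] pointing down, gripper open.
Joint ranges: [-2.89, 2.89], [-0.75, 2.08], [0.22, 2.7], [-1.18, 4.32], [0.11, 2.71], [-2.7, 2.7]. Speed limits (rad/s): [2.57, 2.57, 3.14, 3.14, 3.14, 3.14].

### API

Orientations are given as a unit quaternion [w, x, y, z].
In Python, from rig import status, get_image, job, manip gives the robot as it stands.
- The arm moves only by the tool apply_moves, never from a script. Its arguments are lists of equal length, an entry for each row: "xyz": the shift along the tool's x, y, z each as a share of 0.3 m, from -1 to 1, a list of three; "rot": the turn, a rotation vector about the tool's x, y, z each as a share of 60 degrees, from -1 to 1, a list of three; "hand": the opening, from -1 (shut) to 1 (fully open). A call has 1 to 8 rows; each row shifts and turns the commanded pose from where the row before left it, along the tool's axes as they then stand; what a row does not reach is not made up. A row lasts 1/8 s, in which the tool goes at most 62.5 mm and 10.7 degrees, less where a joint would pass 70% of its speed; a pose out of reach is approached as far as the arm can. A call with a number of a shift or a turn outside -1 to 1 is refused whole. A call with a gripper value outside its range is refused whole. The fingers move at their own pace and stop on an object; "force" is the grip in N (left out, the last holds). Time passes only in rows, so rows that do not move let the fingers close. It gives the time, the measured TCP pose, the force, the opening and the grip force at its end, in the units of the state.
- status.get_state(): the state, without advancing time (a new reading comes with each control period).
- get_image(name): name is "scene" or "top"; returns a dict with "pixels" (384x512x3 uint8, red, green, blue), "fovy" (degrees; the focal length in pixels is half the picture's height over the tangent of half this angle, whatever the lens; pixels are square), "cx", "cy" (the principal point, pixels), "origin" and "orientation" of the camera in the world. Camera axes: x right, y down, z forward; pixel columns grow to the right and rows downward; lengths in m; the calibration is good to about 2 mm. A picture is of the moment at which its call begins. There is no depth.
- job.sign_off(): hands the job in; it is judged then, once.
The state is a dict: "clock": time; "qpos": joint angles; "qd": joint speeds; "effort": joint torques, N m; "position": TCP position; "ee_rot": TCP orientation; "contact_force": force on the tool from outside, world axes, zero at the start; "moment": the same for the moment, N m; "width": finger opening in m; "gripper_force": force on a finger pad.
Only numpy, scipy, OpenCV 4.12 (cv2) and the standard library are available. Lean on these libraries where they do the work, as an engineer would, in place of code of your own. Each camera call takes 0.05 s, during which the arm holds its last target. There are 200 camera calls.

## Working session

There is one attempt and no reset: what is moved stays moved. The work goes in short steps, Python scripts to look and compute and a tool call to move; the robot and the scene stay as the last step left them, time stands still between calls to the robot, and variables do not carry over. Pictures are saved under pics/ and viewed, at most 13 in all, crops included, and the job is handed in when it is done.

Besides the shell and the picture viewer there is one more tool, called after "Request:" as name(argument=value, ...) on one line, values as JSON. apply_moves: Moves the arm, as the interface text tells. Its arguments: {"type":"object","properties":{"xyz":{"type":"array","items":{"type":"array","items":{"type":"number","minimum":-1,"maximum":1}}},"rot":{"type":"array","items":{"type":"array","items":{"type":"number","minimum":-1,"maximum":1}}},"hand":{"type":"array","items":{"type":"number"}},"force":{"type":"number"}},"required":["xyz","rot","hand"]}

```bash
mkdir -p pics; ls
python3 - <<'E'
from rig import status,get_image,job,manip
import cv2,pickle
print(status.get_state()); print([a for a in dir(manip) if a[0]!='_'])
for n in("scene","top"):
    d=get_image(n); pickle.dump(d,open(f"{n}0.pkl","wb"))
    print(n,d["fovy"],d["cx"],d["cy"],d["origin"],d["orientation"])
    cv2.imwrite(f"pics/{n}0.png",d["pixels"][:,:,::-1])
E
```

```text
pics
{'clock': 0.0, 'qpos': array([-1.45402015e+00,  2.76610525e-01,  1.50618010e+00, -9.68401589e-06,
        1.36070160e+00, -1.21015214e-01]), 'qd': array([ 0.00025611, -0.00043634, -0.00116207,  0.0003725 ,  0.00081518,
       -0.0001916 ]), 'effort': array([-1.64441994e-03, -4.16782129e+01, -2.45812869e+01, -4.80536855e-04,
        1.12037198e-02, -4.95956471e-06]), 'position': array([ 0.1353632 , -0.55827157,  0.23041215]), 'ee_rot': array([-9.49792858e-04,  9.92939661e-01,  1.18616726e-01, -2.72148223e-06]), 'contact_force': array([ 0.42452741,  0.51027535, -0.28410857]), 'moment': array([ 0.01370495, -0.00803609, -0.01339856]), 'gripper_force': 0.0, 'width': 0.08535250025080426}
['MotionError', 'tcp_to_grasp']
scene 54.586224055285086 255.55585121510165 189.7551324396075 [0.98769458 0.6575442  0.66752483] [-0.1395661   0.27761959  0.86002114 -0.40473732]
top 43.673769530894106 250.7102202551317 194.63806855350276 [0.4793343  0.06546135 1.21755536] [ 0.03059219 -0.6965059   0.71622023 -0.03118062]
```

View pics/scene0.png

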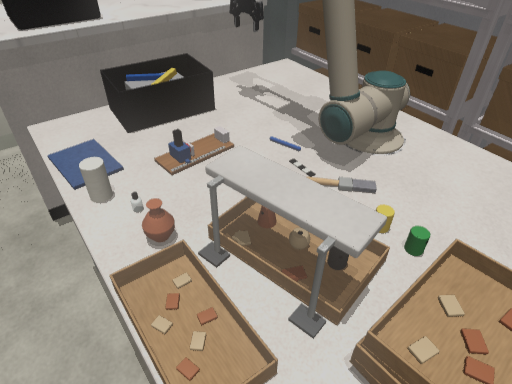

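View pics/top0.png

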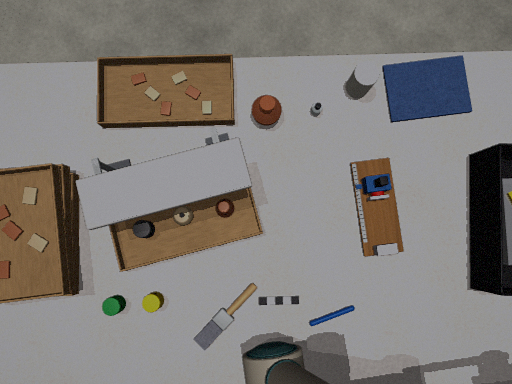

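The top view shows the dark weight at about (143,229), red at (224,208) and buff at (183,216). The gauge runs from (388,250) at the fixed jaw to (375,165), with the blue jaw at about (378,184). In the scene view the weight is at (339,257). Next I'll measure these positions by colour.

```bash
cat > h.py <<'E'
import numpy as np,cv2,pickle
from scipy.spatial.transform import Rotation as R
def load(n): return pickle.load(open(n+".pkl","rb"))
def ray(d,u,v):
    f=192/np.tan(np.radians(d["fovy"])/2); q=np.array(d["orientation"])
    r=R.from_quat(q[[1,2,3,0]]).apply([(u-d["cx"])/f,(v-d["cy"])/f,1]); return np.array(d["origin"]),r
def plane(d,u,v,z):
    o,r=ray(d,u,v); return (o+r*(z-o[2])/r[2]).round(4)
def proj(d,p):
    f=192/np.tan(np.radians(d["fovy"])/2); q=np.array(d["orientation"])
    c=R.from_quat(q[[1,2,3,0]]).inv().apply(np.array(p)-d["origin"]); return np.array([d["cx"]+f*c[0]/c[2],d["cy"]+f*c[1]/c[2]]).round(1)
E
python3 - <<'E'
from h import *
t=load("top0"); s=load("scene0")
a=t["pixels"][130:275,75:265]; b=t["pixels"][150:265,340:410]
A=cv2.resize(a[:,:,::-1],None,fx=4,fy=4,interpolation=cv2.INTER_CUBIC); cv2.imwrite("pics/ta.png",A)
B=cv2.resize(b[:,:,::-1],None,fx=5,fy=5,interpolation=cv2.INTER_CUBIC); C=cv2.resize(s["pixels"][115:180,145:245][:,:,::-1],None,fx=4,fy=4,interpolation=cv2.INTER_CUBIC)
o=np.zeros((600,760,3),np.uint8); o[:575,:350]=B; o[:260,355:755]=C; cv2.imwrite("pics/gb.png",o)
def blob(d,lo,hi,box):
    x0,y0,x1,y1=box; h=cv2.cvtColor(d["pixels"],cv2.COLOR_RGB2HSV); m=np.zeros(h.shape[:2],np.uint8); m[y0:y1,x0:x1]=cv2.inRange(h,lo,hi)[y0:y1,x0:x1]
    n,l,st,c=cv2.connectedComponentsWithStats(m); return [(st[i].tolist(),c[i].round(1).tolist()) for i in range(1,n) if st[i,4]>25],m
print("dark",blob(t,(0,0,0),(179,120,75),(100,200,170,260))[0])
print("darks",blob(s,(0,0,0),(179,110,70),(310,230,360,280))[0])
print("blue",blob(t,(100,120,40),(130,255,255),(345,150,410,260))[0])
bo,m=blob(t,(5,70,60),(25,255,220),(345,150,410,260)); print("board",bo,cv2.minAreaRect(cv2.findNonZero(m)))
E
```

```text
dark [([109, 208, 61, 30, 360], [141.5, 225.9])]
darks [([328, 246, 21, 24, 354], [337.1, 258.7])]
blue [([365, 174, 26, 19, 275], [376.5, 183.2])]
board [([351, 158, 52, 98, 2411], [378.7, 208.8])] ((376.43719482421875, 206.5852813720703), (95.48594665527344, 39.338890075683594), 81.38435363769531)
```

View pics/ta.png

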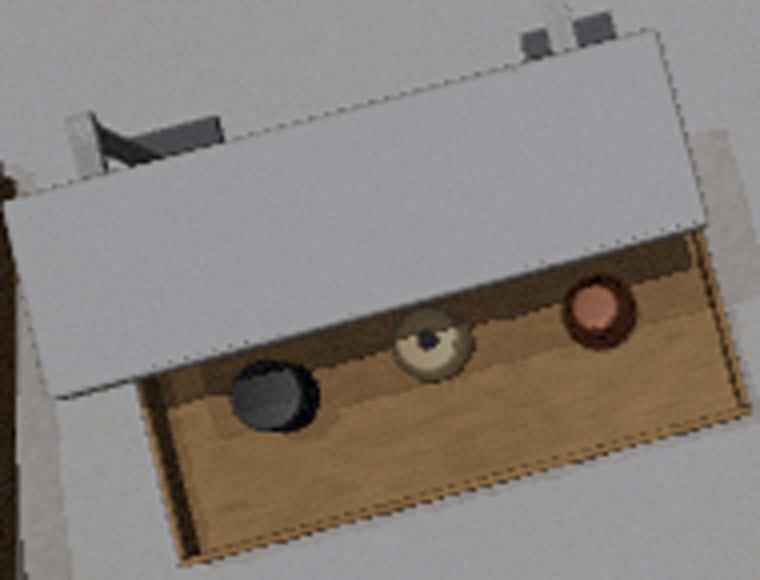

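View pics/gb.png

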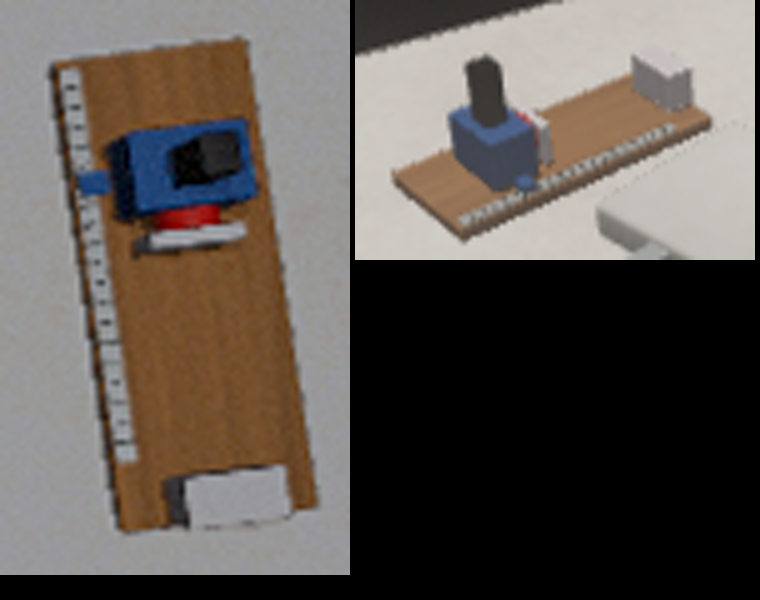

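The crops show these points, in full-picture pixels:
- Dark weight's top face: about (142,229).
- Tray front rim corners: about (120,271) and (262,232).
- Board corners: (350,162.6), (389,158), (403.4,251.4) and (364,256.4).
- Handle top: about (384,180.5).
- Plate front edge: about (379.6,198) to (389,196).

Run:
```python
from h import *
t=load("top0"); s=load("scene0")
print("dark top",plane(t,142,229,.065))
A=plane(t,120,271,.045);B=plane(t,262,232,.045); print("tray front",A,B,np.linalg.norm(A-B))
y=(A-B)/np.linalg.norm(A-B); yaw=np.arctan2(-y[0],y[1]); x=np.array([y[1],-y[0],0]); T=(A+B)/2+x*.11; print("tray c",T,"yaw",yaw)
d=plane(t,142,229,.065)-T; print("dark in tray",d@x,d@y)
for nm,u,v,z in(("buff",183,216,.043),("red",224.5,207,.063)):
    d=plane(t,u,v,z)-T; print(nm,d@x,d@y)
print("dark reproj scene top/bottom",proj(s,[*plane(t,142,229,.065)[:2],.065]),proj(s,[*plane(t,142,229,.065)[:2],.005]))
c=[plane(t,u,v,.012) for u,v in((350,162.6),(389,158),(403.4,251.4),(364,256.4))]; print(c)
G=np.mean(c,0); gx=((c[0]+c[1])-(c[2]+c[3]))/2; print("G",G,np.linalg.norm(gx),np.linalg.norm(c[0]-c[1]),np.linalg.norm(c[2]-c[3])); gx/=np.linalg.norm(gx); gy=np.array([-gx[1],gx[0],0]); print("gx",gx,np.arctan2(gx[1],gx[0]))
H=plane(t,384,180.5,.106); print("handle",H,(H-G)@gx,(H-G)@gy, "scene reproj",proj(s,H))
for u,v in((369.5,198),(389,195.5)):
    p=plane(t,u,v,.048); print("plate edge",(p-G)@gx+.095,(p-G)@gy)
F=[plane(t,u,v,.047) for u,v in((377,245),(397.5,243))]; print("fixed",[((p-G)@gx,(p-G)@gy) for p in F])
```

```text
dark top [0.5048 0.3262 0.065 ]
tray front [0.4052 0.3848 0.045 ] [0.4898 0.0381 0.045 ] 0.3568725963141468
tray c [0.55436447 0.23752653 0.045     ] yaw 0.23933783672516445
dark in tray -0.027130762335231526 0.09789556654343505
buff -0.02118194468454482 -0.0021669217754093596
red -0.028159560858267502 -0.10669229129177223
dark reproj scene top/bottom [340.3 244.1] [336.1 262. ]
[array([ 0.6596, -0.1914,  0.012 ]), array([ 0.6686, -0.2911,  0.012 ]), array([ 0.4319, -0.3145,  0.012 ]), array([ 0.4223, -0.2155,  0.012 ])]
G [ 0.5456   -0.253125  0.012   ] 0.23818703260253263 0.100105394460039 0.09946436547829579
gx [0.99501638 0.09971156 0.        ] 0.0998775297727196
handle [ 0.6011 -0.2488  0.106 ] 0.05565466182250527 -0.001230545579234378 scene reproj [176.8 129.9]
plate edge 0.1172564330731061 0.02352300601246256
plate edge 0.11724635695782068 -0.024716395916581937
fixed [(np.float64(-0.09334725743488508), np.float64(0.022243654249814337)), (np.float64(-0.09494977960340693), np.float64(-0.02784618426758752))]
```

```bash
cat >> h.py <<'E'
def pose(psi,th):  # heading, tilt from vertical; fingers close horizontally across the heading
    z=np.array([np.sin(th)*np.cos(psi),np.sin(th)*np.sin(psi),-np.cos(th)]); y=np.array([np.sin(psi),-np.cos(psi),0])
    return R.from_matrix(np.c_[np.cross(y,z),y,z])
def plan(p,q,wps,dec=2):  # wps: (pos,Rot,n); prints rows, feeding rounding back
    p=np.array(p); r=R.from_quat(np.array(q)[[1,2,3,0]]); X=[];W=[]
    for P,Q,n in wps:
        p0,r0=p.copy(),r; rv=(r0.inv()*Q).as_rotvec()
        for i in range(1,n+1):
            tp=p0+(np.array(P)-p0)*i/n; tr=r0*R.from_rotvec(rv*i/n)
            x=np.round(r.inv().apply(tp-p)/.3,dec); w=np.round((r.inv()*tr).as_rotvec()/np.radians(60),dec)
            X.append((x+0).tolist()); W.append((w+0).tolist()); p=p+r.apply(x*.3); r=r*R.from_rotvec(w*np.radians(60))
    for i in range(0,len(X),8): print("xyz",X[i:i+8],"\nrot",W[i:i+8])
    print("end",p.round(4),r.as_matrix()[:,2].round(3))
D=np.array([.5048,.3262]); GF=np.array([.451,-.2626])
E
python3 - <<'E'
from h import *
from rig import status
s=status.get_state(); Q=pose(.3,np.radians(40)); z=Q.as_matrix()[:,2]
g=np.array([*D,.043]); tcp=g+.021*z; print(tcp)
plan(s["position"],s["ee_rot"],[([.44,-.15,.33],Q,10),(tcp-.17*z,Q,12)])
E
```

```text
[0.51769565 0.33018909 0.02691307]
xyz [[0.13, -0.11, -0.03], [0.13, -0.11, -0.03], [0.14, -0.1, -0.01], [0.14, -0.11, 0.0], [0.13, -0.1, 0.0], [0.14, -0.11, 0.02], [0.14, -0.1, 0.02], [0.13, -0.11, 0.04]] 
rot [[0.0, 0.07, -0.01], [0.0, 0.06, 0.0], [0.01, 0.07, -0.01], [0.0, 0.07, 0.0], [0.0, 0.06, -0.01], [0.0, 0.07, 0.0], [0.0, 0.07, -0.01], [0.01, 0.06, -0.01]]
xyz [[0.14, -0.1, 0.04], [0.12, -0.1, 0.05], [-0.01, -0.12, 0.06], [-0.01, -0.12, 0.05], [0.0, -0.12, 0.06], [-0.01, -0.12, 0.06], [-0.01, -0.12, 0.05], [-0.01, -0.12, 0.06]] 
rot [[0.0, 0.07, 0.0], [0.0, 0.07, -0.01], [0.0, 0.0, 0.0], [0.0, 0.0, 0.0], [0.0, 0.0, 0.0], [0.0, 0.0, 0.0], [0.0, 0.0, 0.0], [0.0, 0.0, 0.0]]
xyz [[0.0, -0.13, 0.05], [-0.01, -0.12, 0.06], [-0.01, -0.12, 0.06], [-0.01, -0.12, 0.05], [0.0, -0.12, 0.06], [-0.01, -0.12, 0.06]] 
rot [[0.0, 0.0, 0.0], [0.0, 0.0, 0.0], [0.0, 0.0, 0.0], [0.0, 0.0, 0.0], [0.0, 0.0, 0.0], [0.0, 0.0, 0.0]]
end [0.4145 0.2984 0.1568] [ 0.617  0.192 -0.763]
```

Request:
apply_moves(xyz=[[0.13, -0.11, -0.03], [0.13, -0.11, -0.03], [0.14, -0.1, -0.01], [0.14, -0.11, 0], [0.13, -0.1, 0], [0.14, -0.11, 0.02], [0.14, -0.1, 0.02], [0.13, -0.11, 0.04]], rot=[[0, 0.07, -0.01], [0, 0.06, 0], [0.01, 0.07, -0.01], [0, 0.07, 0], [0, 0.06, -0.01], [0, 0.07, 0], [0, 0.07, -0.01], [0.01, 0.06, -0.01]], hand=[1, 1, 1, 1, 1, 1, 1, 1])

```text
clock: 1.1
position: [0.3794, -0.2293, 0.3095]
ee_rot: [-0.042, 0.951, 0.14, 0.272]
contact_force: [1.0, 0.3, -0.4]
width: 0.0854
gripper_force: 0.0
```

Request:
apply_moves(xyz=[[0.14, -0.1, 0.04], [0.12, -0.1, 0.05], [-0.01, -0.12, 0.06], [-0.01, -0.12, 0.05], [0, -0.12, 0.06], [-0.01, -0.12, 0.06], [-0.01, -0.12, 0.05], [-0.01, -0.12, 0.06]], rot=[[0, 0.07, 0], [0, 0.07, -0.01], [0, 0, 0], [0, 0, 0], [0, 0, 0], [0, 0, 0], [0, 0, 0], [0, 0, 0]], hand=[1, 1, 1, 1, 1, 1, 1, 1])

```text
clock: 2.1
position: [0.425, 0.0729, 0.242]
ee_rot: [-0.05, 0.928, 0.141, 0.34]
contact_force: [1.0, -0.4, 0.1]
width: 0.0854
gripper_force: 0.0
```

Request:
apply_moves(xyz=[[0, -0.13, 0.05], [-0.01, -0.12, 0.06], [-0.01, -0.12, 0.06], [-0.01, -0.12, 0.05], [0, -0.12, 0.06], [-0.01, -0.12, 0.06], [0, 0, 0]], rot=[[0, 0, 0], [0, 0, 0], [0, 0, 0], [0, 0, 0], [0, 0, 0], [0, 0, 0], [0, 0, 0]], hand=[1, 1, 1, 1, 1, 1, 1])

```text
clock: 2.98
position: [0.4165, 0.2306, 0.1735]
ee_rot: [-0.041, 0.933, 0.139, 0.33]
contact_force: [-0.9, -0.0, 0.2]
width: 0.0856
gripper_force: 0.0
```

```bash
cat >> h.py <<'E'
def snap(n,tag,box,f):
    from rig import get_image
    d=get_image(n); pickle.dump(d,open(f"{n}{tag}.pkl","wb")); x0,y0,x1,y1=box
    return cv2.resize(d["pixels"][y0:y1,x0:x1,::-1],None,fx=f,fy=f,interpolation=cv2.INTER_CUBIC)
E
python3 - <<'E'
from h import *
from rig import status
s=status.get_state(); print(s["qpos"].round(2),s["position"],s["ee_rot"])
Q=pose(.3,np.radians(40)); z=Q.as_matrix()[:,2]
tcp=np.array([*D,.043])+.021*z
plan(s["position"],s["ee_rot"],[(tcp-.04*z,Q,6),(tcp,Q,3)],3)
a=snap("top",1,(75,130,265,290),4); cv2.imwrite("pics/t1.png",a)
E
```

```text
[ 0.44 -0.07  2.31 -0.43  0.26  2.09] [0.4164825  0.23061624 0.17346952] [-0.04128248  0.93269616  0.13912292  0.33017941]
xyz [[0.003, -0.038, 0.085], [0.003, -0.037, 0.084], [0.003, -0.037, 0.085], [0.002, -0.037, 0.085], [0.002, -0.037, 0.085], [0.001, -0.037, 0.085], [0.0, 0.0, 0.044], [0.0, 0.0, 0.045]] 
rot [[0.003, 0.003, 0.0], [0.002, 0.003, 0.001], [0.003, 0.004, 0.0], [0.003, 0.003, 0.001], [0.003, 0.003, 0.0], [0.002, 0.003, 0.0], [0.0, 0.0, 0.0], [0.0, 0.0, 0.0]]
xyz [[0.0, 0.0, 0.044]] 
rot [[0.0, 0.0, 0.0]]
end [0.5176 0.3303 0.0269] [ 0.614  0.189 -0.766]
```

View pics/t1.png

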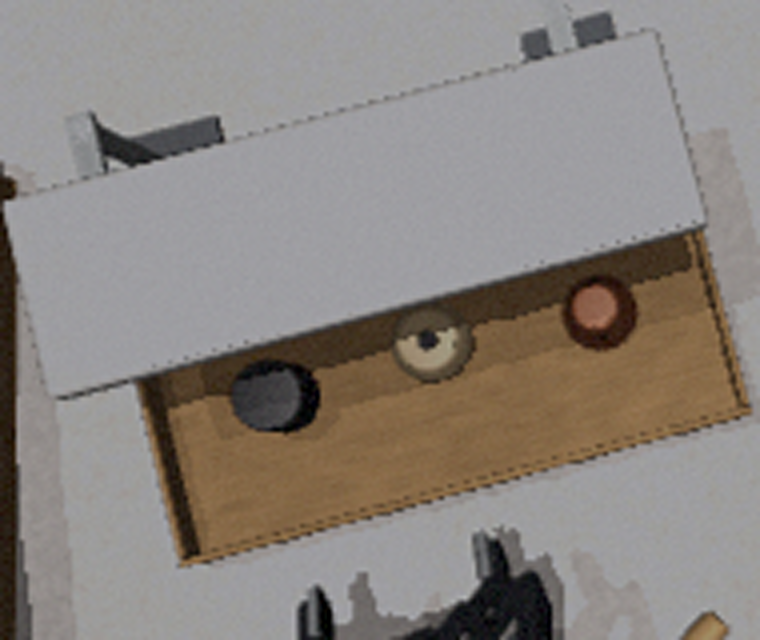

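The view shows the tray undisturbed, with the dark weight at crop pixel (268,397). The fingers are in front of the tray at (315,600) and (490,550), still too far right. Some of the lateral move was clipped because joint 5 is small (wrist nearly straight), so I'll use a tilt of 33° and re-align.

Run:
```python
from h import *
from rig import status
s=status.get_state(); Q=pose(.3,np.radians(33)); z=Q.as_matrix()[:,2]
tcp=np.array([*D,.043])+.021*z
plan(s["position"],s["ee_rot"],[(tcp-.13*z,Q,8)],3)
```

```text
xyz [[0.007, -0.028, 0.026], [0.007, -0.028, 0.026], [0.008, -0.028, 0.027], [0.008, -0.027, 0.026], [0.008, -0.028, 0.026], [0.009, -0.028, 0.026], [0.009, -0.027, 0.026], [0.01, -0.028, 0.026]] 
rot [[0.002, -0.012, 0.0], [0.002, -0.013, 0.0], [0.002, -0.012, 0.0], [0.003, -0.012, 0.0], [0.002, -0.012, 0.0], [0.002, -0.013, 0.0], [0.002, -0.012, 0.0], [0.002, -0.012, 0.0]]
end [0.4482 0.3088 0.1344] [ 0.52   0.161 -0.839]
```

Request:
apply_moves(xyz=[[0.007, -0.028, 0.026], [0.007, -0.028, 0.026], [0.008, -0.028, 0.027], [0.008, -0.027, 0.026], [0.008, -0.028, 0.026], [0.009, -0.028, 0.026], [0.009, -0.027, 0.026], [0.01, -0.028, 0.026]], rot=[[0.002, -0.012, 0], [0.002, -0.013, 0], [0.002, -0.012, 0], [0.003, -0.012, 0], [0.002, -0.012, 0], [0.002, -0.013, 0], [0.002, -0.012, 0], [0.002, -0.012, 0]], hand=[1, 1, 1, 1, 1, 1, 1, 1])

```text
clock: 4.03
position: [0.4494, 0.3092, 0.1349]
ee_rot: [-0.043, 0.948, 0.142, 0.281]
contact_force: [-0.0, -0.8, 0.0]
width: 0.0857
gripper_force: 0.0
```

Run:
```python
from h import *
from rig import status
s=status.get_state(); print(s["qpos"].round(2),s["position"],s["ee_rot"]); Q=pose(.3,np.radians(33)); z=Q.as_matrix()[:,2]
tcp=np.array([*D,.043])+.021*z
plan(s["position"],s["ee_rot"],[(tcp-.02*z,Q,6),(tcp,Q,2)],3)
```

```text
[ 0.57  0.12  2.17 -0.47  0.33  2.26] [0.44942329 0.30923972 0.13493584] [-0.04279195  0.94812255  0.14180151  0.28129133]
xyz [[-0.001, 0.0, 0.061], [-0.001, 0.0, 0.061], [-0.001, 0.0, 0.061], [-0.001, 0.0, 0.061], [0.0, 0.0, 0.061], [-0.001, 0.0, 0.06], [0.0, 0.0, 0.034], [0.0, 0.0, 0.033]] 
rot [[0.0, 0.0, 0.0], [0.0, 0.0, -0.001], [0.0, -0.001, 0.0], [0.0, 0.0, -0.001], [0.0, 0.0, 0.0], [0.0, 0.0, -0.001], [0.0, 0.0, 0.0], [0.0, 0.0, 0.0]]
end [0.5157 0.3297 0.0255] [ 0.52   0.161 -0.839]
```

Request:
apply_moves(xyz=[[-0.001, 0, 0.061], [-0.001, 0, 0.061], [-0.001, 0, 0.061], [-0.001, 0, 0.061], [0, 0, 0.061], [-0.001, 0, 0.06], [0, 0, 0.034], [0, 0, 0.033]], rot=[[0, 0, 0], [0, 0, 0], [0, 0, 0], [0, 0, 0], [0, 0, 0], [0, 0, 0], [0, 0, 0], [0, 0, 0]], hand=[1, 1, 1, 1, 1, 1, 1, 1])

```text
clock: 5.03
position: [0.5206, 0.3285, 0.0366]
ee_rot: [-0.045, 0.951, 0.144, 0.271]
contact_force: [0.5, -0.9, 0.4]
width: 0.085
gripper_force: 0.0
```

Run:
```python
from h import *
from rig import status
s=status.get_state(); print(s["qpos"].round(2),s["position"],s["ee_rot"],s["contact_force"])
cv2.imwrite("pics/c2.png",np.vstack([snap("top",2,(95,170,235,270),4)[:290],snap("scene",2,(270,190,410,290),4)[:290]]))
```

```text
[ 0.51  0.37  2.15 -0.95  0.13  2.7 ] [0.52063474 0.32846648 0.03658968] [-0.04481121  0.95067066  0.14352282  0.27132722] [ 0.45141162 -0.90336771  0.35195821]
```

View pics/c2.png

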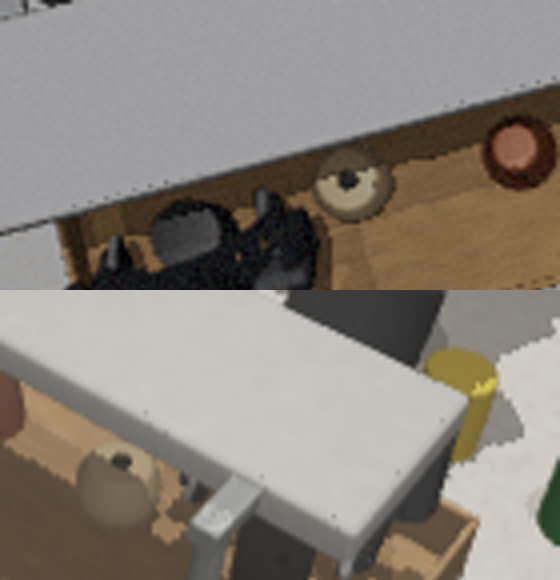

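The picture shows the fingertips straddling the dark weight, at crop pixels (115,250) and (262,205) with the weight at (190,232). They are clear of the buff weight and the lamp. The TCP is 11 mm higher than planned because a wrist limit was reached, but the pads are still on the weight, so I'll grip here.

Request:
apply_moves(xyz=[[0, 0, 0], [0, 0, 0], [0, 0, 0], [0, 0, 0], [0, 0, 0], [0, 0, 0], [0, 0, 0], [0, 0, 0]], rot=[[0, 0, 0], [0, 0, 0], [0, 0, 0], [0, 0, 0], [0, 0, 0], [0, 0, 0], [0, 0, 0], [0, 0, 0]], hand=[-1, -1, -1, -1, -1, -1, -1, -1], force=50)

```text
clock: 6.12
position: [0.5201, 0.3286, 0.0375]
ee_rot: [-0.045, 0.95, 0.144, 0.272]
contact_force: [-2.5, -0.1, 5.7]
width: 0.0428
gripper_force: 50.8
```

Request:
apply_moves(xyz=[[0, 0, -0.02], [0, 0, -0.03], [0, 0, -0.05], [0, 0, -0.06], [0, 0, -0.06], [0, 0, -0.06], [0, 0, -0.06], [0, 0, -0.06]], rot=[[0, 0, 0], [0, 0, 0], [0, 0, 0], [0, 0, 0], [0, 0, 0], [0, 0, 0], [0, 0, 0], [0, 0, 0]], hand=[-1, -1, -1, -1, -1, -1, -1, -1])

```text
clock: 7.12
position: [0.4585, 0.308, 0.1382]
ee_rot: [-0.044, 0.951, 0.144, 0.27]
contact_force: [0.6, 0.4, -0.8]
width: 0.0428
gripper_force: 51.0
```

Run:
```python
from h import *
from rig import status
s=status.get_state(); print(s["qpos"].round(2),s["position"],s["ee_rot"],s["width"],s["gripper_force"])
cv2.imwrite("pics/c3.png",np.vstack([snap("top",3,(95,170,235,270),4)[:290],snap("scene",3,(270,160,410,260),4)[:290]]))
```

```text
[ 0.55  0.12  2.13 -0.35  0.36  2.11] [0.45851518 0.30798909 0.13818053] [-0.0441085   0.95095824  0.14394881  0.27020661] 0.042827658219366724 51.03392281103879
```

View pics/c3.png

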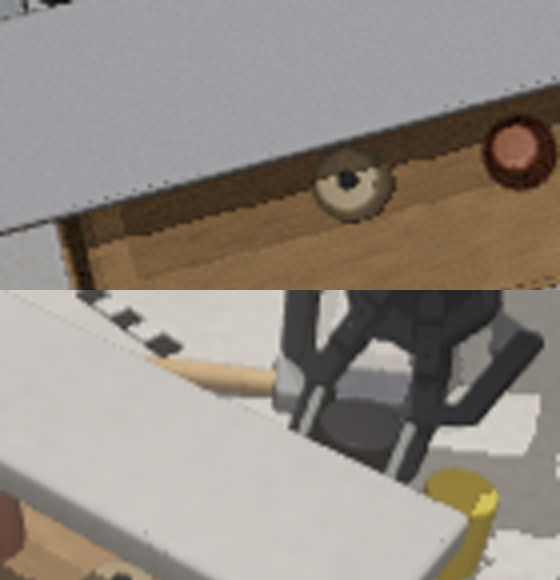

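The picture shows the weight held upright between the pads, with the other finds unmoved. Next I'll carry it to the gauge, turning about the vertical only.

```bash
cat >> h.py <<'E'
Rg=R.from_quat([.950,.144,.272,-.045]); O=Rg.inv().apply(np.array([.5048,.3262,.005])-[.5201,.3286,.0375]); O[1]=0
gx=np.array([.995,.0997,0])
def place(x,z,dpsi,y=0):  # TCP pose so that weight's foot is at gauge_face (x,y), height z
    Q=R.from_euler("z",dpsi)*Rg; w=np.array([*(GF+x*gx[:2]+y*np.array([-gx[1],gx[0]])),z]); return w-Q.apply(O),Q
E
python3 - <<'E'
from h import *
from rig import status
s=status.get_state(); print(O, Rg.as_matrix()[:,2])
P,Q=place(.05,.08,-.75); print(P)
Qm=R.from_euler("z",-.35)*Rg
plan(s["position"],s["ee_rot"],[([.46,.03,.24],Qm,8),(P,Q,9)],3)
E
```

```text
[-0.03022793  0.          0.0194476 ] [ 0.50422069  0.16395979 -0.84786714]
[ 0.51446288 -0.26444821  0.11251463]
xyz [[-0.006, 0.111, -0.054], [-0.003, 0.112, -0.052], [0.002, 0.113, -0.049], [0.006, 0.114, -0.047], [0.011, 0.115, -0.044], [0.014, 0.115, -0.041], [0.019, 0.116, -0.038], [0.024, 0.116, -0.036]] 
rot [[-0.022, 0.0, 0.035], [-0.022, 0.001, 0.036], [-0.022, 0.0, 0.035], [-0.022, 0.001, 0.036], [-0.023, 0.0, 0.035], [-0.022, 0.0, 0.035], [-0.022, 0.001, 0.036], [-0.022, 0.0, 0.035]]
xyz [[-0.003, 0.108, 0.053], [0.001, 0.107, 0.055], [0.004, 0.106, 0.058], [0.009, 0.104, 0.06], [0.013, 0.102, 0.063], [0.016, 0.1, 0.065], [0.02, 0.098, 0.068], [0.024, 0.095, 0.069]] 
rot [[-0.022, 0.0, 0.036], [-0.023, 0.001, 0.036], [-0.022, 0.0, 0.036], [-0.023, 0.0, 0.036], [-0.022, 0.001, 0.036], [-0.023, 0.0, 0.036], [-0.022, 0.0, 0.036], [-0.023, 0.001, 0.036]]
xyz [[0.027, 0.093, 0.072]] 
rot [[-0.022, 0.0, 0.036]]
end [ 0.5144 -0.2644  0.1126] [ 0.481 -0.223 -0.848]
```

Request:
apply_moves(xyz=[[-0.006, 0.111, -0.054], [-0.003, 0.112, -0.052], [0.002, 0.113, -0.049], [0.006, 0.114, -0.047], [0.011, 0.115, -0.044], [0.014, 0.115, -0.041], [0.019, 0.116, -0.038], [0.024, 0.116, -0.036]], rot=[[-0.022, 0, 0.035], [-0.022, 0, 0.036], [-0.022, 0, 0.035], [-0.022, 0, 0.036], [-0.022, 0, 0.035], [-0.022, 0, 0.035], [-0.022, 0, 0.036], [-0.022, 0, 0.035]], hand=[-1, -1, -1, -1, -1, -1, -1, -1])

```text
clock: 8.22
position: [0.4603, 0.0288, 0.2385]
ee_rot: [0.004, 0.962, -0.024, 0.273]
contact_force: [-0.3, -0.6, -1.6]
width: 0.0428
gripper_force: 51.2
```

Run:
```python
from h import *
from rig import status
s=status.get_state(); print(s["qpos"].round(2),s["position"],s["width"])
P,Q=place(.05,.08,-.75)
plan(s["position"],s["ee_rot"],[(P,Q,16)],3)
```

```text
[-0.13 -0.17  2.11  0.08  0.65  1.45] [0.46033922 0.02884259 0.23850223] 0.04276502472730424
xyz [[-0.001, 0.061, 0.029], [-0.001, 0.06, 0.031], [0.001, 0.06, 0.031], [0.003, 0.059, 0.032], [0.003, 0.059, 0.032], [0.005, 0.059, 0.034], [0.006, 0.057, 0.034], [0.007, 0.058, 0.035]] 
rot [[-0.013, 0.001, 0.02], [-0.012, 0.0, 0.021], [-0.013, 0.001, 0.02], [-0.012, 0.0, 0.02], [-0.013, 0.001, 0.02], [-0.012, 0.0, 0.021], [-0.013, 0.001, 0.02], [-0.012, 0.0, 0.02]]
xyz [[0.008, 0.056, 0.035], [0.01, 0.056, 0.037], [0.011, 0.056, 0.037], [0.011, 0.054, 0.038], [0.013, 0.054, 0.038], [0.014, 0.053, 0.04], [0.016, 0.052, 0.04], [0.016, 0.051, 0.04]] 
rot [[-0.013, 0.001, 0.02], [-0.012, 0.0, 0.021], [-0.013, 0.001, 0.02], [-0.012, 0.0, 0.02], [-0.013, 0.001, 0.02], [-0.012, 0.001, 0.021], [-0.013, 0.0, 0.02], [-0.012, 0.001, 0.02]]
end [ 0.5145 -0.2643  0.1126] [ 0.481 -0.224 -0.848]
```

Request:
apply_moves(xyz=[[-0.001, 0.061, 0.029], [-0.001, 0.06, 0.031], [0.001, 0.06, 0.031], [0.003, 0.059, 0.032], [0.003, 0.059, 0.032], [0.005, 0.059, 0.034], [0.006, 0.057, 0.034], [0.007, 0.058, 0.035]], rot=[[-0.013, 0, 0.02], [-0.012, 0, 0.021], [-0.013, 0, 0.02], [-0.012, 0, 0.02], [-0.013, 0, 0.02], [-0.012, 0, 0.021], [-0.013, 0, 0.02], [-0.012, 0, 0.02]], hand=[-1, -1, -1, -1, -1, -1, -1, -1])

```text
clock: 9.22
position: [0.4883, -0.1175, 0.1752]
ee_rot: [0.03, 0.955, -0.119, 0.271]
contact_force: [-0.1, 0.7, -2.2]
width: 0.0427
gripper_force: 51.2
```

Request:
apply_moves(xyz=[[0.008, 0.056, 0.035], [0.01, 0.056, 0.037], [0.011, 0.056, 0.037], [0.011, 0.054, 0.038], [0.013, 0.054, 0.038], [0.014, 0.053, 0.04], [0.016, 0.052, 0.04], [0.016, 0.051, 0.04]], rot=[[-0.013, 0, 0.02], [-0.012, 0, 0.021], [-0.013, 0, 0.02], [-0.012, 0, 0.02], [-0.013, 0, 0.02], [-0.012, 0, 0.021], [-0.013, 0, 0.02], [-0.012, 0, 0.02]], hand=[-1, -1, -1, -1, -1, -1, -1, -1])

```text
clock: 10.22
position: [0.5158, -0.2641, 0.1126]
ee_rot: [0.057, 0.938, -0.214, 0.267]
contact_force: [1.1, -0.3, -1.0]
width: 0.0424
gripper_force: 51.2
```

Run:
```python
from h import *
from rig import status
s=status.get_state(); print(s["qpos"].round(2),s["position"],s["width"],s["contact_force"])
q=R.from_quat(s["ee_rot"][[1,2,3,0]]); print("foot est",s["position"]+q.apply(O))
P,Q=place(.05,.022,-.75)
plan(s["position"],s["ee_rot"],[(P,Q,8)],3)
P,Q=place(.05,.012,-.75); print(P)
cv2.imwrite("pics/c4.png",np.hstack([snap("top",4,(340,150,420,270),4),snap("scene",4,(145,100,245,220),4)]))
```

```text
[-0.67  0.19  2.14  0.43  0.3   0.97] [ 0.51576458 -0.26414231  0.11262519] 0.042411224803038244 [ 1.09516046 -0.3104509  -1.04554655]
foot est [ 0.50184923 -0.25723871  0.08021161]
xyz [[-0.013, 0.001, 0.02], [-0.013, 0.0, 0.021], [-0.013, 0.001, 0.02], [-0.013, 0.0, 0.02], [-0.014, 0.001, 0.021], [-0.013, 0.0, 0.02], [-0.013, 0.001, 0.02], [-0.013, 0.0, 0.021]] 
rot [[0.0, 0.001, 0.0], [0.0, 0.001, 0.0], [0.0, 0.0, 0.0], [0.0, 0.001, 0.0], [0.0, 0.001, 0.0], [0.0, 0.001, 0.0], [0.0, 0.0, 0.001], [0.0, 0.001, 0.0]]
end [ 0.5145 -0.2644  0.0545] [ 0.48  -0.224 -0.848]
[ 0.51446288 -0.26444821  0.04451463]
```

View pics/c4.png

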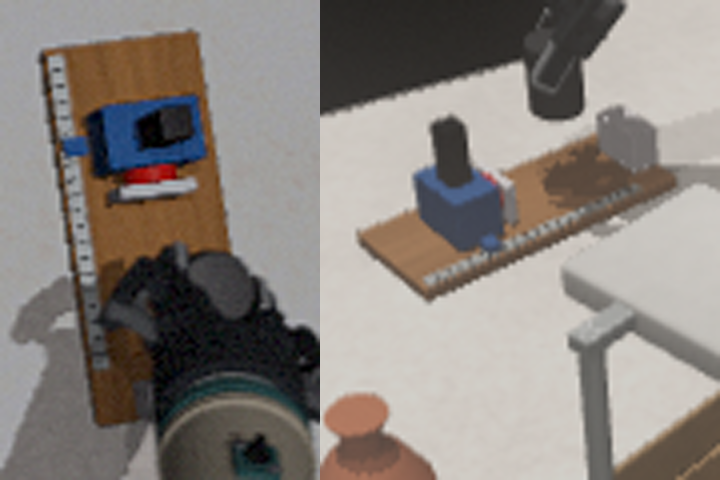

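The pictures show the weight held upright above the board: its top at about (395,221) in the top view and its foot at about (204,128) in the scene view, between the jaws. I'll descend while turning the heading a little more to ease the wrist.

Run:
```python
from h import *
from rig import status
s=status.get_state(); t=load("top4")
p=plane(t,395,221,.14); g=p[:2]-GF; print("top",p,g@gx[:2],g@[-gx[1],gx[0]])
P,Q=place(.05,.022,-.9,.002)
plan(s["position"],s["ee_rot"],[(P,Q,8)],3)
```

```text
top [ 0.5052 -0.2591  0.14  ] 0.05427794999999997 -0.0019212399999999942
xyz [[-0.014, 0.001, 0.02], [-0.013, 0.0, 0.02], [-0.014, 0.001, 0.02], [-0.014, 0.0, 0.02], [-0.013, 0.001, 0.02], [-0.014, 0.001, 0.02], [-0.014, 0.0, 0.019], [-0.013, 0.001, 0.02]] 
rot [[-0.009, 0.001, 0.015], [-0.01, 0.001, 0.015], [-0.009, 0.001, 0.016], [-0.009, 0.001, 0.015], [-0.01, 0.001, 0.015], [-0.009, 0.001, 0.015], [-0.01, 0.0, 0.016], [-0.009, 0.001, 0.015]]
end [ 0.5131 -0.2645  0.0547] [ 0.442 -0.293 -0.848]
```

Request:
apply_moves(xyz=[[-0.014, 0, 0.02], [-0.013, 0, 0.02], [-0.014, 0, 0.02], [-0.014, 0, 0.02], [-0.013, 0, 0.02], [-0.014, 0, 0.02], [-0.014, 0, 0.02], [-0.013, 0, 0.02]], rot=[[-0.009, 0.001, 0.015], [-0.01, 0.001, 0.015], [-0.009, 0.001, 0.016], [-0.009, 0.001, 0.015], [-0.01, 0.001, 0.015], [-0.009, 0.001, 0.015], [-0.01, 0, 0.016], [-0.009, 0.001, 0.015]], hand=[-1, -1, -1, -1, -1, -1, -1, -1])

```text
clock: 11.32
position: [0.5142, -0.2611, 0.0598]
ee_rot: [0.075, 0.92, -0.283, 0.26]
contact_force: [-0.4, -0.2, -1.0]
width: 0.0423
gripper_force: 51.2
```

Run:
```python
from h import *
from rig import status
s=status.get_state(); print(s["qpos"].round(2),s["position"],s["width"],s["contact_force"])
q=R.from_quat(s["ee_rot"][[1,2,3,0]]); print("foot est",s["position"]+q.apply(O),"tilt err deg",np.degrees((R.from_euler("z",-.9)*Rg*q.inv()).as_rotvec()))
P,Q=place(.05,.012,-.9,.002)
plan(s["position"],s["ee_rot"],[(P,Q,7)],3)
```

```text
[-0.59  0.28  2.21  0.06  0.11  1.51] [ 0.51421776 -0.26107776  0.05979902] 0.04231769883433124 [-0.43786754 -0.24240245 -1.04645825]
foot est [ 0.50138233 -0.25206019  0.02745908] tilt err deg [-0.4170519  -0.49596617 -0.10915761]
xyz [[-0.003, 0.002, 0.006], [-0.004, 0.001, 0.007], [-0.003, 0.002, 0.006], [-0.004, 0.002, 0.007], [-0.003, 0.001, 0.006], [-0.004, 0.002, 0.007], [-0.003, 0.002, 0.006]] 
rot [[0.0, 0.002, 0.0], [-0.001, 0.001, 0.0], [0.0, 0.002, 0.0], [0.0, 0.001, 0.001], [0.0, 0.002, 0.0], [-0.001, 0.001, 0.0], [0.0, 0.002, 0.0]]
end [ 0.5131 -0.2645  0.0445] [ 0.442 -0.293 -0.848]
```

```bash
cat >> h.py <<'E'
S=[([-1.45402,.27661,1.50618],[.13536,-.55827,.23041],[-.00095,.99294,.11862,0]),
([.44,-.07,2.31],[.41648,.23062,.17347],[-.04128,.9327,.13912,.33018]),([.57,.12,2.17],[.44942,.30924,.13494],[-.04279,.94812,.1418,.28129]),
([.51,.37,2.15],[.52063,.32847,.03659],[-.04481,.95067,.14352,.27133]),([.55,.12,2.13],[.45852,.30799,.13818],[-.04411,.95096,.14395,.27021]),
([-.13,-.17,2.11],[.46034,.02884,.2385],[.004,.962,-.024,.273]),([-.67,.19,2.14],[.51576,-.26414,.11263],[.057,.938,-.214,.267]),([-.59,.28,2.21],[.51422,-.26108,.0598],[.075,.92,-.283,.26])]
def fitk():
    A=[];b=[]
    for (q1,q2,q3),p,w in S:
        z=R.from_quat(np.array(w)[[1,2,3,0]]).as_matrix()[:,2]; c,s=np.cos(q1),np.sin(q1); a=q2+q3
        for v,row in((np.array([c,s,0]),[np.sin(q2),np.sin(a),np.cos(a),1,0,0]),(np.array([0,0,1]),[np.cos(q2),np.cos(a),-np.sin(a),0,1,0]),(np.array([-s,c,0]),[0,0,0,0,0,1])):
            A.append(row+[v@z]); b.append(v@p)
    k,res,rk,_=np.linalg.lstsq(np.array(A),np.array(b),rcond=None); return k,np.abs(np.array(A)@k-b).max()
def wrist(k,P,Q):  # forearm direction vs tool: q5 angle and side
    from scipy.optimize import fsolve
    z=Q.as_matrix()[:,2]; wc=np.array(P)-k[6]*z; L2,L3,e,a1,h,l,_=k
    def f(q):
        q1,q2,a=q;c,s=np.cos(q1),np.sin(q1);r=a1+L2*np.sin(q2)+L3*np.sin(a)+e*np.cos(a)
        return np.array([r*c-l*s,r*s+l*c,h+L2*np.cos(q2)+L3*np.cos(a)-e*np.sin(a)])-wc
    q,_,ok,_=fsolve(f,[np.arctan2(wc[1],wc[0]),.3,2.4],full_output=1)
    fa=np.array([np.sin(q[2])*np.cos(q[0]),np.sin(q[2])*np.sin(q[0]),np.cos(q[2])])
    return q.round(2),round(float(np.arccos(z@fa)),3),ok
E
python3 - <<'E'
from h import *
k,e=fitk(); print(k.round(3),e)
print(wrist(k,[.51422,-.26108,.0598],R.from_quat([.92,-.283,.26,.075])))
for x in(.05,.075):
  for dp in(-.45,-.6,-.75,-.9):
    for t in(0,5,10):
      B=R.from_rotvec(np.radians(t)*np.array([0,1,0]))  # tool-frame about y
      P,Q=place(x,.013,dp); Q2=Q*R.from_rotvec([0,-np.radians(t),0]); P2=P  # approx
      print(x,dp,t,wrist(k,P2,Q2))
E
```

```text
[0.63  0.417 0.057 0.002 0.129 0.069 0.361] 0.0026301883099063006
(array([-0.6 ,  0.28,  2.49]), 0.104, 1)
0.05 -0.45 0 (array([-0.8 ,  0.32,  2.53]), 0.364, 1)
0.05 -0.45 5 (array([-0.76,  0.32,  2.46]), 0.394, 1)
0.05 -0.45 10 (array([-0.72,  0.33,  2.39]), 0.469, 1)
0.05 -0.6 0 (array([-0.74,  0.31,  2.54]), 0.25, 1)
0.05 -0.6 5 (array([-0.71,  0.31,  2.47]), 0.306, 1)
0.05 -0.6 10 (array([-0.68,  0.32,  2.4 ]), 0.411, 1)
0.05 -0.75 0 (array([-0.67,  0.31,  2.55]), 0.135, 1)
0.05 -0.75 5 (array([-0.66,  0.31,  2.47]), 0.234, 1)
0.05 -0.75 10 (array([-0.65,  0.32,  2.4 ]), 0.37, 1)
0.05 -0.9 0 (array([-0.61,  0.31,  2.54]), 0.04, 1)
0.05 -0.9 5 (array([-0.61,  0.31,  2.47]), 0.202, 1)
0.05 -0.9 10 (array([-0.6 ,  0.32,  2.4 ]), 0.355, 1)
0.075 -0.45 0 (array([-0.75,  0.34,  2.51]), 0.347, 1)
0.075 -0.45 5 (array([-0.71,  0.34,  2.44]), 0.39, 1)
0.075 -0.45 10 (array([-0.68,  0.35,  2.38]), 0.475, 1)
0.075 -0.6 0 (array([-0.69,  0.33,  2.52]), 0.234, 1)
0.075 -0.6 5 (array([-0.67,  0.33,  2.45]), 0.306, 1)
0.075 -0.6 10 (array([-0.65,  0.34,  2.38]), 0.421, 1)
0.075 -0.75 0 (array([-0.63,  0.33,  2.52]), 0.123, 1)
0.075 -0.75 5 (array([-0.62,  0.33,  2.45]), 0.243, 1)
0.075 -0.75 10 (array([-0.61,  0.34,  2.38]), 0.385, 1)
0.075 -0.9 0 (array([-0.57,  0.33,  2.52]), 0.063, 1)
0.075 -0.9 5 (array([-0.57,  0.33,  2.45]), 0.223, 1)
0.075 -0.9 10 (array([-0.57,  0.34,  2.38]), 0.375, 1)
```

The fitted kinematics explain the stall: joint 5 reached its lower limit at this heading. At heading offset -0.5 it has room, so I'll turn there while raised, then lower.

Run:
```python
from h import *
from rig import status
s=status.get_state()
P,Q=place(.05,.045,-.85,0); P2,Q2=place(.05,.045,-.5,0)
plan(s["position"],s["ee_rot"],[(P,Q,3),(P2,Q2,12)],3)
```

```text
xyz [[0.012, 0.004, -0.016], [0.013, 0.005, -0.015], [0.012, 0.005, -0.016], [0.0, -0.001, 0.0], [0.0, -0.002, 0.0], [0.0, -0.002, 0.0], [-0.001, -0.001, 0.0], [0.0, -0.002, 0.0]] 
rot [[0.008, 0.003, -0.013], [0.007, 0.004, -0.013], [0.008, 0.003, -0.014], [0.015, 0.0, -0.024], [0.015, 0.0, -0.023], [0.014, -0.001, -0.024], [0.015, 0.0, -0.023], [0.015, 0.0, -0.024]]
xyz [[0.0, -0.001, 0.0], [0.0, -0.002, 0.0], [0.0, -0.001, 0.0], [0.001, -0.002, 0.0], [0.0, -0.001, 0.0], [0.0, -0.002, 0.0], [0.0, -0.001, 0.0]] 
rot [[0.015, 0.0, -0.024], [0.014, 0.0, -0.023], [0.015, 0.0, -0.024], [0.015, 0.0, -0.023], [0.015, -0.001, -0.024], [0.015, 0.0, -0.024], [0.014, 0.0, -0.023]]
end [ 0.5156 -0.2608  0.0776] [ 0.521 -0.098 -0.848]
```

Request:
apply_moves(xyz=[[0.012, 0.004, -0.016], [0.013, 0.005, -0.015], [0.012, 0.005, -0.016], [0, -0.001, 0], [0, -0.002, 0], [0, -0.002, 0], [0, -0.001, 0], [0, -0.002, 0]], rot=[[0.008, 0.003, -0.013], [0.007, 0.004, -0.013], [0.008, 0.003, -0.014], [0.015, 0, -0.024], [0.015, 0, -0.023], [0.014, 0, -0.024], [0.015, 0, -0.023], [0.015, 0, -0.024]], hand=[-1, -1, -1, -1, -1, -1, -1, -1])

```text
clock: 12.32
position: [0.515, -0.2643, 0.0782]
ee_rot: [0.052, 0.942, -0.192, 0.272]
contact_force: [-0.2, 0.2, -1.3]
width: 0.0424
gripper_force: 51.2
```

Request:
apply_moves(xyz=[[0, -0.001, 0], [0, -0.002, 0], [0, -0.001, 0], [0, -0.002, 0], [0, -0.001, 0], [0, -0.002, 0], [0, -0.001, 0]], rot=[[0.015, 0, -0.024], [0.014, 0, -0.023], [0.015, 0, -0.024], [0.015, 0, -0.023], [0.015, 0, -0.024], [0.015, 0, -0.024], [0.014, 0, -0.023]], hand=[-1, -1, -1, -1, -1, -1, -1])

```text
clock: 13.2
position: [0.5158, -0.2616, 0.0782]
ee_rot: [0.025, 0.956, -0.095, 0.276]
contact_force: [-0.5, 0.3, -1.9]
width: 0.0425
gripper_force: 51.2
```

```bash
cat > st.py <<'E'
import sys
from h import *
from rig import status
s=status.get_state(); dp,x,z,n=map(float,sys.argv[1:5]); print(s["clock"],s["qpos"].round(2),s["position"],s["width"],s["contact_force"])
q=R.from_quat(s["ee_rot"][[1,2,3,0]]); print("foot est",s["position"]+q.apply(O),"err deg",np.degrees((R.from_euler("z",dp)*Rg*q.inv()).as_rotvec()).round(2))
P,Q=place(x,z,dp); plan(s["position"],s["ee_rot"],[(P,Q,int(n))],3)
E
python3 st.py -.5 .05 .016 8
```

```text
13.2 [-0.78  0.26  2.17  0.94  0.38  0.15] [ 0.51583137 -0.2615818   0.07815437] 0.0424831737444567 [-0.48211106  0.3398335  -1.91968497]
foot est [ 0.50091983 -0.25846004  0.04559923] err deg [ 0.17  0.12 -0.04]
xyz [[-0.007, 0.0, 0.01], [-0.006, 0.0, 0.011], [-0.007, -0.001, 0.01], [-0.007, 0.0, 0.011], [-0.006, 0.0, 0.01], [-0.007, 0.0, 0.01], [-0.007, -0.001, 0.011], [-0.006, 0.0, 0.01]] 
rot [[0.0, 0.0, 0.0], [0.0, -0.001, 0.0], [0.001, 0.0, 0.001], [0.0, 0.0, 0.0], [0.0, -0.001, 0.0], [0.0, 0.0, 0.0], [0.0, 0.0, 0.001], [0.001, 0.0, 0.0]]
end [ 0.5157 -0.2608  0.0486] [ 0.522 -0.098 -0.848]
```

Tracking is accurate now. Lowering.

Request:
apply_moves(xyz=[[-0.007, 0, 0.01], [-0.006, 0, 0.011], [-0.007, 0, 0.01], [-0.007, 0, 0.011], [-0.006, 0, 0.01], [-0.007, 0, 0.01], [-0.006, 0, 0.01], [0, 0, 0]], rot=[[0, 0, 0], [0, 0, 0], [0, 0, 0], [0, 0, 0], [0, 0, 0], [0, 0, 0], [0, 0, 0], [0, 0, 0]], hand=[-1, -1, -1, -1, -1, -1, -1, -1])

```text
clock: 14.2
position: [0.5158, -0.2616, 0.0525]
ee_rot: [0.024, 0.956, -0.095, 0.276]
contact_force: [-0.6, -0.1, -1.0]
width: 0.0425
gripper_force: 51.2
```

Request:
apply_moves(xyz=[[-0.001, 0, 0.002], [-0.001, 0, 0.002], [-0.001, 0, 0.002], [0, 0, 0]], rot=[[0, 0, 0], [0, 0, 0], [0, 0, 0], [0, 0, 0]], hand=[-1, -1, -1, -1])

```text
clock: 14.7
position: [0.5161, -0.2618, 0.0509]
ee_rot: [0.025, 0.956, -0.095, 0.276]
contact_force: [-0.4, -0.9, -1.5]
width: 0.0427
gripper_force: 51.2
```

```bash
python3 st.py -.5 .05 .012 5
```

```text
14.7 [-0.78  0.31  2.21  1.14  0.33 -0.06] [ 0.51612184 -0.26175562  0.05086564] 0.04265562315476003 [-0.41608744 -0.90893508 -1.48204999]
foot est [ 0.5012391  -0.25860807  0.01829981] err deg [ 0.14  0.17 -0.01]
xyz [[-0.003, -0.001, 0.003], [-0.002, 0.0, 0.004], [-0.003, -0.001, 0.003], [-0.002, 0.0, 0.004], [-0.003, -0.001, 0.003]] 
rot [[0.0, -0.001, 0.0], [0.001, 0.0, 0.0], [0.0, -0.001, 0.001], [0.0, -0.001, 0.0], [0.0, 0.0, 0.0]]
end [ 0.5157 -0.2607  0.0445] [ 0.521 -0.098 -0.848]
```

Request:
apply_moves(xyz=[[-0.002, 0, 0.003], [-0.002, 0, 0.003], [-0.002, 0, 0.003], [0, 0, 0]], rot=[[0, 0, 0], [0, 0, 0], [0, 0, 0], [0, 0, 0]], hand=[-1, -1, -1, -1])

```text
clock: 15.2
position: [0.516, -0.2616, 0.0475]
ee_rot: [0.025, 0.956, -0.095, 0.276]
contact_force: [-0.6, -0.8, -0.6]
width: 0.0427
gripper_force: 51.2
```

Request:
apply_moves(xyz=[[-0.002, 0, 0.003], [-0.001, 0, 0.002], [0, 0, 0]], rot=[[0, 0, 0], [0, 0, 0], [0, 0, 0]], hand=[-1, -1, -1])

```text
clock: 15.58
position: [0.5161, -0.2617, 0.0458]
ee_rot: [0.025, 0.956, -0.095, 0.276]
contact_force: [-0.3, 0.1, -1.5]
width: 0.0428
gripper_force: 51.2
```

Request:
apply_moves(xyz=[[-0.002, 0, 0.003], [-0.001, 0, 0.002], [0, 0, 0]], rot=[[0, 0, 0], [0, 0, 0], [0, 0, 0]], hand=[-1, -1, -1])

```text
clock: 15.95
position: [0.5163, -0.2618, 0.0446]
ee_rot: [0.025, 0.956, -0.095, 0.277]
contact_force: [-1.6, 0.9, 2.7]
width: 0.0426
gripper_force: 51.7
```

Touchdown on the board, with about 4 N. Now release and retreat along the tool axis.

Request:
apply_moves(xyz=[[0, 0, 0], [0, 0, 0], [0, 0, 0], [0, 0, 0], [0, 0, 0], [0, 0, 0], [0, 0, 0]], rot=[[0, 0, 0], [0, 0, 0], [0, 0, 0], [0, 0, 0], [0, 0, 0], [0, 0, 0], [0, 0, 0]], hand=[-0.1, 0.1, 0.2, 0.3, 0.5, 0.5, 0.5])

```text
clock: 16.82
position: [0.5161, -0.2617, 0.0442]
ee_rot: [0.025, 0.956, -0.095, 0.276]
contact_force: [-0.4, 0.3, -0.0]
width: 0.0637
gripper_force: 0.0
```

Request:
apply_moves(xyz=[[0, 0, -0.03], [0, 0, -0.05], [0, 0, -0.08], [0, 0, -0.1], [0, 0, -0.1], [0, 0, -0.1], [0, 0, -0.1], [0, 0, 0]], rot=[[0, 0, 0], [0, 0, 0], [0, 0, 0], [0, 0, 0], [0, 0, 0], [0, 0, 0], [0, 0, 0], [0, 0, 0]], hand=[0.5, 0.5, 0.5, 0.5, 0.5, 0.5, 0.5, 0.5])

```text
clock: 17.82
position: [0.4282, -0.2458, 0.1883]
ee_rot: [0.026, 0.956, -0.095, 0.278]
contact_force: [0.2, -0.3, 0.3]
width: 0.0641
gripper_force: 0.0
```

Run:
```python
from h import *
from rig import status
s=status.get_state(); print(s["clock"],s["qpos"].round(2),s["position"],s["width"])
cv2.imwrite("pics/c5.png",np.hstack([snap("top",5,(340,150,420,270),4),snap("scene",5,(145,100,245,220),4)]))
```

```text
17.825 [-0.94 -0.03  2.15  0.61  0.69  0.41] [ 0.42816129 -0.24575729  0.18831693] 0.06414174668056523
```

View pics/c5.png

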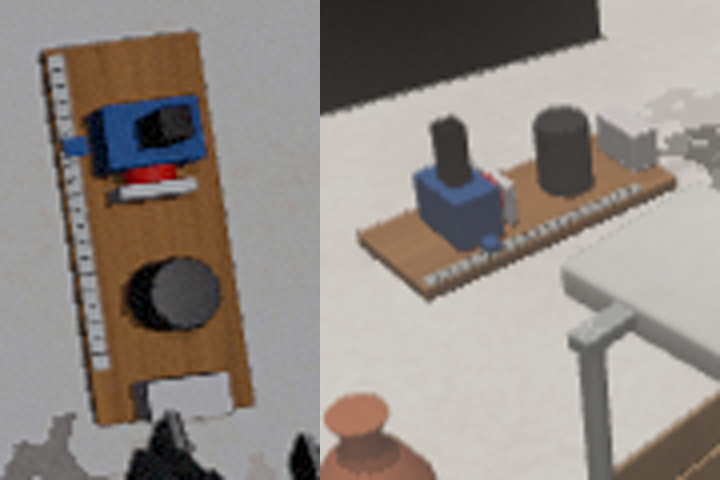

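The pictures show the weight standing upright, midway between the jaws: its top at (386,223) in the top view. The handle top is at (384,180.5), unmoved. Now to the handle.

Run:
```python
from h import *
from rig import status
s=status.get_state(); t=load("top5")
p=plane(t,386.3,223.2,.072); g=p[:2]-GF; print("weight",p,g@gx[:2],g@[-gx[1],gx[0]])
k,e=fitk(); Q=pose(.1,0)
print(wrist(k,[.6011,-.248,.076],Q),wrist(k,[.52,-.256,.076],Q))
plan(s["position"],s["ee_rot"],[([.5,-.247,.25],pose(.0,.25),6),([.601,-.248,.17],Q,6),([.601,-.248,.125],Q,2)],3)
```

```text
weight [ 0.5022 -0.2586  0.072 ] 0.051342799999999966 -0.0011246399999999927
(array([-0.5 ,  0.5 ,  2.06]), 1.086, 1) (array([-0.58,  0.41,  2.13]), 1.01, 1)
xyz [[0.052, -0.007, -0.009], [0.052, -0.005, -0.012], [0.052, -0.004, -0.014], [0.05, -0.003, -0.017], [0.05, -0.001, -0.019], [0.049, 0.0, -0.022], [0.043, 0.001, 0.057], [0.046, 0.001, 0.055]] 
rot [[0.012, -0.05, -0.029], [0.011, -0.049, -0.03], [0.012, -0.05, -0.029], [0.012, -0.05, -0.029], [0.011, -0.049, -0.029], [0.012, -0.05, -0.03], [0.002, -0.04, -0.016], [0.002, -0.039, -0.016]]
xyz [[0.048, 0.002, 0.053], [0.05, 0.003, 0.051], [0.052, 0.005, 0.049], [0.054, 0.005, 0.047], [0.0, 0.0, 0.075], [0.0, 0.0, 0.075]] 
rot [[0.002, -0.04, -0.015], [0.002, -0.04, -0.016], [0.002, -0.04, -0.016], [0.002, -0.039, -0.016], [0.0, 0.0, 0.0], [0.0, 0.0, 0.0]]
end [ 0.6011 -0.2481  0.1249] [ 0.  0. -1.]
```

Request:
apply_moves(xyz=[[0.052, -0.007, -0.009], [0.052, -0.005, -0.012], [0.052, -0.004, -0.014], [0.05, -0.003, -0.017], [0.05, -0.001, -0.019], [0.049, 0, -0.022], [0.043, 0.001, 0.057], [0.046, 0.001, 0.055]], rot=[[0.012, -0.05, -0.029], [0.011, -0.049, -0.03], [0.012, -0.05, -0.029], [0.012, -0.05, -0.029], [0.011, -0.049, -0.029], [0.012, -0.05, -0.03], [0.002, -0.04, -0.016], [0.002, -0.039, -0.016]], hand=[1, 1, 1, 1, 1, 1, 1, 1])

```text
clock: 18.92
position: [0.5349, -0.2468, 0.2213]
ee_rot: [-0.001, 0.996, 0.018, 0.082]
contact_force: [-0.5, -0.6, -0.7]
width: 0.0857
gripper_force: 0.0
```

Request:
apply_moves(xyz=[[0.048, 0.002, 0.053], [0.05, 0.003, 0.051], [0.052, 0.005, 0.049], [0.054, 0.005, 0.047], [0, 0, 0]], rot=[[0.002, -0.04, -0.015], [0.002, -0.04, -0.016], [0.002, -0.04, -0.016], [0.002, -0.039, -0.016], [0, 0, 0]], hand=[1, 1, 1, 1, 1])

```text
clock: 19.55
position: [0.6021, -0.2468, 0.1659]
ee_rot: [-0.002, 0.999, 0.051, -0.002]
contact_force: [-1.1, 0.0, 0.5]
width: 0.0852
gripper_force: 0.0
```

Run:
```python
from h import *
from rig import status
s=status.get_state(); print(s["clock"],s["qpos"].round(2),s["position"],s["width"])
plan(s["position"],s["ee_rot"],[([.601,-.248,.076],pose(.1,0),6)],3)
```

```text
19.55 [-0.5   0.43  1.43  0.    1.29  0.97] [ 0.60208405 -0.24676871  0.16587719] 0.08523652177042879
xyz [[0.0, 0.001, 0.05], [-0.001, 0.001, 0.05], [-0.001, 0.0, 0.05], [0.0, 0.001, 0.05], [-0.001, 0.001, 0.05], [0.0, 0.0, 0.05]] 
rot [[-0.001, 0.001, 0.0], [0.0, 0.0, 0.001], [-0.001, 0.001, 0.0], [-0.001, 0.001, 0.001], [0.0, 0.0, 0.0], [-0.001, 0.001, 0.001]]
end [ 0.6011 -0.2479  0.0759] [ 0. -0. -1.]
```

Request:
apply_moves(xyz=[[0, 0.001, 0.05], [-0.001, 0.001, 0.05], [-0.001, 0, 0.05], [0, 0.001, 0.05], [-0.001, 0.001, 0.05], [0, 0, 0.05], [0, 0, 0]], rot=[[0, 0, 0], [0, 0, 0], [0, 0, 0], [0, 0, 0], [0, 0, 0], [0, 0, 0], [0, 0, 0]], hand=[1, 1, 1, 1, 1, 1, 1])

```text
clock: 20.42
position: [0.5994, -0.2489, 0.0784]
ee_rot: [-0.001, 0.999, 0.05, -0.001]
contact_force: [-1.0, 0.1, -0.6]
width: 0.0856
gripper_force: 0.0
```

Request:
apply_moves(xyz=[[0, 0, 0], [0, 0, 0], [0, 0, 0], [0, 0, 0], [0, 0, 0], [0, 0, 0], [0, 0, 0], [0, 0, 0]], rot=[[0, 0, 0], [0, 0, 0], [0, 0, 0], [0, 0, 0], [0, 0, 0], [0, 0, 0], [0, 0, 0], [0, 0, 0]], hand=[-1, -1, -1, -1, -1, -1, -1, -1], force=40)

```text
clock: 21.42
position: [0.6006, -0.2492, 0.0807]
ee_rot: [-0.0, 0.999, 0.05, 0.0]
contact_force: [-0.5, 2.3, 6.6]
width: 0.0192
gripper_force: 40.7
```

Run:
```python
from h import *
from rig import status
s=status.get_state(); print(s["clock"],s["position"],s["width"],s["gripper_force"],s["contact_force"])
q=R.from_quat(s["ee_rot"][[1,2,3,0]]); print("-gx in tool",q.inv().apply(-gx))
```

```text
21.425 [ 0.600618   -0.24915706  0.08068115] 0.01919550241256395 40.717336535453796 [-0.46398085  2.26787608  6.6369374 ]
-gx in tool [-9.99981913e-01 -7.11315550e-04 -8.70781574e-04]
```

Request:
apply_moves(xyz=[[-0.01, 0, 0], [-0.02, 0, 0], [-0.03, 0, 0], [-0.03, 0, 0], [-0.02, 0, 0], [-0.01, 0, 0], [-0.01, 0, 0], [-0.01, 0, 0]], rot=[[0, 0, 0], [0, 0, 0], [0, 0, 0], [0, 0, 0], [0, 0, 0], [0, 0, 0], [0, 0, 0], [0, 0, 0]], hand=[-1, -1, -1, -1, -1, -1, -1, -1])

```text
clock: 22.42
position: [0.5618, -0.2531, 0.0807]
ee_rot: [-0.0, 0.999, 0.05, 0.003]
contact_force: [6.4, 3.6, 1.9]
width: 0.0193
gripper_force: 40.4
```

Request:
apply_moves(xyz=[[-0.01, 0, 0], [-0.01, 0, 0], [-0.01, 0, 0], [-0.01, 0, 0], [-0.01, 0, 0], [-0.01, 0, 0], [0, 0, 0]], rot=[[0, 0, 0], [0, 0, 0], [0, 0, 0], [0, 0, 0], [0, 0, 0], [0, 0, 0], [0, 0, 0]], hand=[-1, -1, -1, -1, -1, -1, -1])

```text
clock: 23.3
position: [0.5438, -0.2549, 0.0807]
ee_rot: [-0.0, 0.999, 0.05, 0.003]
contact_force: [6.3, 4.6, 2.7]
width: 0.019
gripper_force: 40.4
```

Run:
```python
from h import *
from rig import status
s=status.get_state(); print(s["clock"],s["position"],s["width"],s["gripper_force"],s["contact_force"],"travel",(np.array([.6006,-.2492])-s["position"][:2])@gx[:2])
cv2.imwrite("pics/c6.png",np.hstack([snap("top",6,(340,150,420,270),4),snap("scene",6,(145,100,245,220),4)]))
```

```text
23.3 [ 0.54375858 -0.25494098  0.08072886] 0.018979117645967904 40.39515495300293 [6.29124062 4.57018559 2.73947666] travel 0.057129593421277894
```

View pics/c6.png

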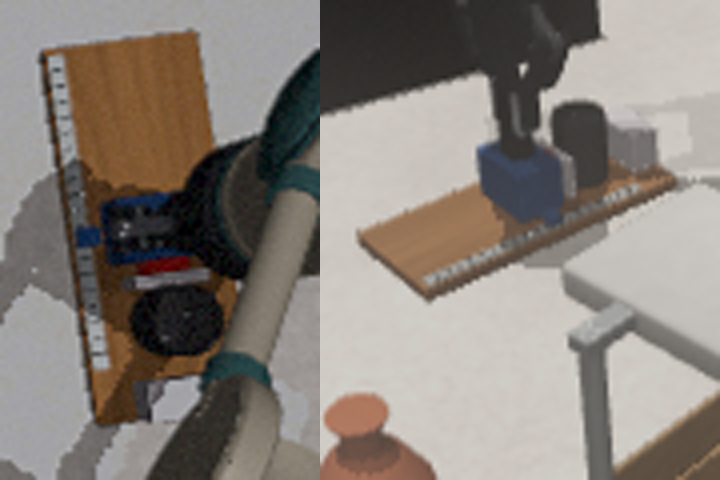

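The picture shows the plunger plate touching the weight (its top at about (384,230) in the top view), with a red band still showing. The weight slides upright towards the fixed jaw. I'll go on slowly and watch the force.

Request:
apply_moves(xyz=[[-0.01, 0, 0], [-0.01, 0, 0], [-0.01, 0, 0], [-0.01, 0, 0], [-0.01, 0, 0], [0, 0, 0]], rot=[[0, 0, 0], [0, 0, 0], [0, 0, 0], [0, 0, 0], [0, 0, 0], [0, 0, 0]], hand=[-1, -1, -1, -1, -1, -1])

```text
clock: 24.15
position: [0.5289, -0.2564, 0.0807]
ee_rot: [-0.0, 0.999, 0.05, 0.003]
contact_force: [6.6, 4.2, 1.4]
width: 0.0196
gripper_force: 40.4
```

Request:
apply_moves(xyz=[[-0.007, 0, 0], [0, 0, 0]], rot=[[0, 0, 0], [0, 0, 0]], hand=[-1, -1])

```text
clock: 24.4
position: [0.5274, -0.2566, 0.0807]
ee_rot: [-0.0, 0.999, 0.05, 0.004]
contact_force: [7.1, 5.2, 2.3]
width: 0.0194
gripper_force: 40.3
```

Request:
apply_moves(xyz=[[-0.007, 0, 0], [0, 0, 0]], rot=[[0, 0, 0], [0, 0, 0]], hand=[-1, -1])

```text
clock: 24.65
position: [0.5257, -0.2568, 0.0807]
ee_rot: [-0.0, 0.999, 0.05, 0.004]
contact_force: [8.6, 4.2, 0.9]
width: 0.0191
gripper_force: 40.2
```

Request:
apply_moves(xyz=[[-0.006, 0, 0], [0, 0, 0]], rot=[[0, 0, 0], [0, 0, 0]], hand=[-1, -1])

```text
clock: 24.9
position: [0.5242, -0.2569, 0.0807]
ee_rot: [-0.0, 0.999, 0.05, 0.005]
contact_force: [9.1, 5.4, 1.2]
width: 0.0191
gripper_force: 40.1
```

Request:
apply_moves(xyz=[[-0.006, 0, 0], [0, 0, 0]], rot=[[0, 0, 0], [0, 0, 0]], hand=[-1, -1])

```text
clock: 25.15
position: [0.5227, -0.2571, 0.0807]
ee_rot: [-0.0, 0.999, 0.05, 0.005]
contact_force: [9.8, 5.5, 1.3]
width: 0.0191
gripper_force: 40.1
```

Run:
```python
from h import *
from rig import status
s=status.get_state(); print(s["clock"],s["position"],s["contact_force"]@gx,"travel",(np.array([.6006,-.2492])-s["position"][:2])@gx[:2])
a=snap("top",7,(355,190,415,260),6); b=snap("scene",7,(170,115,240,185),6); o=np.zeros((420,800,3),np.uint8); o[:,:360]=a; o[:,370:790]=b; cv2.imwrite("pics/c7.png",o)
```

```text
25.15 [ 0.52272849 -0.25709183  0.08073966] 10.329658410890746 travel 0.07826896926557103
```

View pics/c7.png

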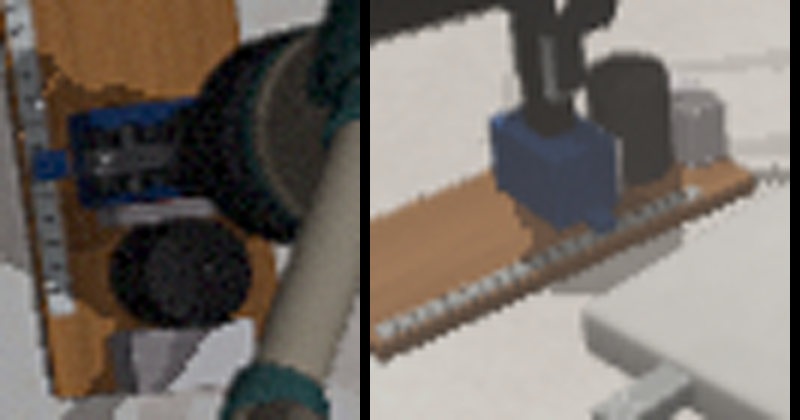

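Run:
```python
from h import *
for n in("top4","top6","top7"):
    h=cv2.cvtColor(load(n)["pixels"],cv2.COLOR_RGB2HSV)
    m=(cv2.inRange(h,(0,150,50),(6,255,255))|cv2.inRange(h,(170,150,50),(179,255,255)))[150:265,345:410]; print(n,(m>0).sum(),[(int(r)+150,int((m[r]>0).sum())) for r in np.where(m.any(1))[0]])
t=load("top7"); c=lambda v: t["pixels"][v,372:392:2].tolist()
for v in range(220,229): print(v,c(v)[2],c(v)[5])
```

```text
top4 51 [(191, 6), (192, 11), (193, 13), (194, 13), (195, 8)]
top6 44 [(214, 5), (215, 11), (216, 14), (217, 10), (218, 4)]
top7 0 []
220 [33, 35, 36] [18, 19, 24]
221 [29, 28, 23] [0, 22, 49]
222 [0, 19, 51] [13, 29, 58]
223 [0, 26, 52] [62, 40, 46]
224 [78, 72, 73] [88, 83, 84]
225 [89, 85, 92] [90, 87, 90]
226 [93, 90, 94] [60, 55, 58]
227 [78, 67, 63] [12, 17, 16]
228 [52, 38, 33] [0, 0, 0]
```

The red band shrank from about 4 px to under half a pixel, and the spring force is about 4.4 N, so the plunger is about 8–9 mm in. Releasing the handle.

Request:
apply_moves(xyz=[[0, 0, 0], [0, 0, 0], [0, 0, 0], [0, 0, 0], [0, 0, 0], [0, 0, 0], [0, 0, 0], [0, 0, 0]], rot=[[0, 0, 0], [0, 0, 0], [0, 0, 0], [0, 0, 0], [0, 0, 0], [0, 0, 0], [0, 0, 0], [0, 0, 0]], hand=[-0.4, -0.2, 0, 0.2, 0.3, 0.3, 0.3, 0.3])

```text
clock: 26.25
position: [0.518, -0.2577, 0.0801]
ee_rot: [-0.0, 0.999, 0.05, 0.0]
contact_force: [0.2, 0.6, 0.1]
width: 0.0559
gripper_force: 0.0
```

Request:
apply_moves(xyz=[[0, 0, -0.03], [0, 0, -0.06], [0, 0, -0.1], [0, 0, -0.1], [0, 0.1, -0.1], [0, 0.15, -0.1], [0, 0.15, 0], [0, 0, 0]], rot=[[0, 0, 0], [0, 0, 0], [0, 0, 0], [0, 0, 0], [0, 0, 0], [0, 0, 0], [0, 0, 0], [0, 0, 0]], hand=[0.3, 0.3, 0.3, 0.3, 0.3, 0.3, 0.3, 0.3])

```text
clock: 27.25
position: [0.5302, -0.3805, 0.2276]
ee_rot: [0.001, 0.999, 0.049, 0.001]
contact_force: [0.0, 0.8, 0.3]
width: 0.0555
gripper_force: 0.0
```

Run:
```python
from h import *
from rig import status
s=status.get_state(); print(s["clock"],s["position"],s["contact_force"])
a=snap("top",8,(355,190,415,260),6); b=snap("scene",8,(170,115,240,185),6); o=np.zeros((420,800,3),np.uint8); o[:,:360]=a; o[:,370:790]=b; cv2.imwrite("pics/c8.png",o)
h=cv2.cvtColor(load("top8")["pixels"],cv2.COLOR_RGB2HSV)
m=(cv2.inRange(h,(0,150,50),(6,255,255))|cv2.inRange(h,(170,150,50),(179,255,255)))[150:265,345:410]; print("red px",(m>0).sum())
```

```text
27.25 [ 0.53016187 -0.38049581  0.22759782] [0.02436478 0.82701624 0.28857348]
red px 0
```

View pics/c8.png

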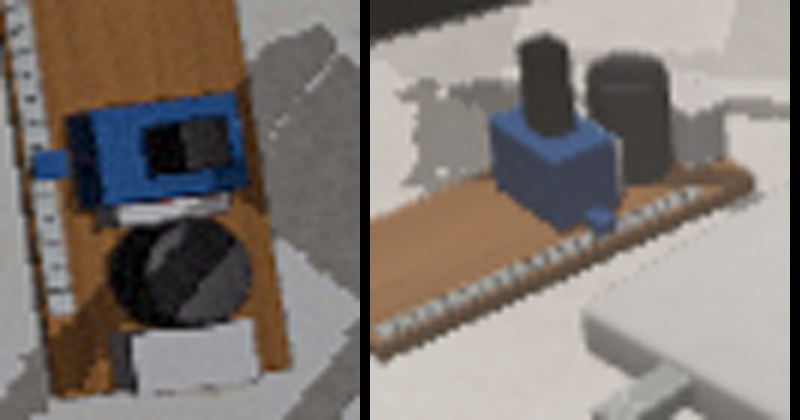

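The pictures show the weight upright against the fixed jaw, only a hairline of red between plate and block, and the robot clear of everything. Handing in.

```bash
python3 -c "
from rig import job; print(job.sign_off())"
```

```text
the job is handed in; nothing more can be done
None
```

The job is handed in, but no verdict came back: in the last pictures the dark weight stands upright against the fixed jaw, the plunger is about 8–9 mm in (my estimate from the red band and push force), and the robot is clear of everything.

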